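# Clamp a sample vial with the sprung thumbwheel

### The job

Stand the loose capped vial upright in the vial clamp, between its open sprung nose and the fixed V jaw, and let go of it. Then, with a fingertip, roll the clamp's edge thumbwheel towards the jaws, pressing only lightly, until the nose has pushed the vial home into the V and is itself pressed back about half of its spring travel (the dark groove round it just meets the sleeve), never to its stop. Leave the other things on the bench where they are.

Things in the scene. Friction and masses are not known exactly. Their poses are not given: they have to be found in the camera images.
- vial: The capped glass vial to be clamped: round body 22 mm in diameter and 41 mm high, neck and crimp cap above it 14 mm in diameter, 47 mm high in all, about 18 g; stands loose on the bench, the only one outside the rack and boxes. Origin at the centre of its underside, z up along it.
- clamp: Vial clamp, base plate 160 x 64 mm fixed to the bench. On it a head (all the rest), sprung in z: about 1 N starts it down, 5 N more per mm, hard stop after 2 mm. Floor plate top 18 mm above the bench; white wheel housing x -85 to -15, y +-24, cover 52 mm up; V jaw (120 degrees, 20 mm wide, top 44 mm up) at the +x end. Sides (+-y) open for fingers. Origin under the base's middle at bench height; x from wheel to V jaw.
- wheel_slot (a point): Middle of the 36 x 14 mm slot in the cover, level with the cover, over the thumbwheel's axle; axes as the clamp. The wheel's crown stands 4 to 12 mm above this point; how far differs from case to case and is not measured: feel for it from above. The bare fingertip is moved along x over the crown; the cover round the slot is flat and rigid.
- wheel (a joint): Turn of the thumbwheel (rad; black, ribbed, radius 16 mm, 10 mm wide, axle along clamp y, too sunk to pinch). Grows from 0 (jaw open) to 4.8 as its crown rolls towards +x; stays where left. Pressed down with about 6 to 10 N it turns by friction under a flat fingertip that moves along x; with much less it slips.
- pocket (a point): Point on the top of the floor plate in the middle of the open space between nose and V jaw, 18 mm above the bench, where the vial is to be stood first; axes as the clamp. The vial's underside centre is well placed within 8 mm along x and 5 mm along y. The floor gives by its springs.
- seat (a point): Point on the top of the floor plate, 18 mm above the bench, on the axis that a 22 mm vial has when it rests in the V jaw; 6 mm beyond point pocket along x. Axes as the clamp.
- jaw (a joint): Travel of the sliding jaw (m), an aluminium sleeve 22 mm wide that comes out of the housing: 0 fully open, grows to 0.0336 as it closes, 0.007 per radian of the wheel; starts at 0 to 0.0035. Out of it stands the sprung nose (pad), 16 mm wide, which meets a vial seated in the V at a jaw travel of about 0.017.
- pad (a joint): How far the sprung nose is pressed back into the sleeve (m): 0 out (18 mm of it shows), 0.012 on its stop; 0.3 N per mm. Reads 0 until it squeezes the vial against the V; at 0.006, half-way, the dark groove round the nose goes into the sleeve.
- petri: Petri dish, 61 mm across, 13 mm high, loose on the bench; bystander. Origin at the centre of its underside.
- cup: Lidded specimen cup, 63 mm across, 71 mm high, loose on the bench; bystander. Origin at the centre of its underside.
- tape: Roll of tape, 96 mm across, 25 mm high, lying loose on the bench; bystander. Origin at the centre of its underside.
- marker: Marker pen, 118 mm long, 13 mm thick, lying loose on the bench; bystander. Origin under its middle.
- strip: Strip of eight small clear tubes, 78 x 8 mm, 23 mm high, standing loose on the bench; bystander. Origin at the centre of its underside.
Things that resemble listed ones, but are neither listed nor needed, are in the scene too. What is meant by the vial is not orange, and is the smaller of those in its own colour.

How it is judged:
On the way, in this order (a step that is already met when the one before it is completed fails the run):
1. the vial stands upright between the open jaws, let go, not yet squeezed (x of vial in the frame of pocket between -0.012 and 0.012 m and y of vial in the frame of pocket between -0.008 and 0.008 m and z of vial in the frame of pocket between -0.004 and 0.004 m and angle between vial's own z axis and vertical below 0.12 rad and contact force between the fingers and vial below 0.1 N and value of joint pad below 0.0015 m), for 0.2 s.
2. the nose holds the vial in the V, pressed in 3 to 9.5 mm (value of joint pad between 0.003 and 0.0095 m and horizontal distance between vial and seat below 0.004 m), for 0.2 s.
At the end, for the whole second after the job is handed in: The vial stands upright (within 0.12 rad) on the floor plate, its axis within 4 mm of the seat in the V jaw; the sprung nose is pressed back by 3 to 9.5 mm (of 12) and holds it; vial and jaw are at rest and released (all of step 2 and z of vial in the frame of seat between -0.004 and 0.004 m and angle between vial's own z axis and vertical below 0.12 rad and linear speed of vial below 0.01 m/s and velocity of joint jaw between -0.002 and 0.002 m/s); the robot touches nothing.
It fails at once if the clamp (wheel, cover or jaws) is pressed by the fingers with more than 15 N (contact force between the fingers and clamp above 15 N).
It fails at once if the nose is driven against its stop (value of joint pad above 0.0115 m).
It fails at once if a bystander (petri dish, cup, tape, marker, tube strip) is shifted by more than 30 mm (distance of any of petri, cup, tape, marker, strip from where it was at the start of the episode above 0.03 m).
It also fails if it takes over 56 s, if anything falls off the work surface, if the arm or the gripper's body presses on something with over 40 N, if the wrist force passes 120 N, or if a joint passes its speed limit or range.

### The arm

A 6-joint arm with a two-finger parallel gripper is mounted at the origin on a cart in front of the work surface, level with it; the furniture and walls round the work are solid. World frame = base frame: x ahead of the robot, y to its left, z up, the work surface at z = 0. Lengths are in m, angles in rad, forces in N, time in s.
With the tool pointing down it reaches from about 0.375 to 0.9 m from the base axis. Payload 3.1 kg.
Tool frame: the origin (TCP) lies on the centre line of the jaws, within the pads' length; the fingertips stand 25 mm ahead of it and the grasp point (between the pads) lies 6 mm ahead of it (robot.nose_length is the y of the fingertips in the tool frame, in m); y points along the fingers, z is the direction in which the jaws open and shut, and the axes are right-handed (so a half turn about y gives the same grasp; the last joint's range is limited). The gripper opens to 87 mm and grips with 3 to 60 N. Pads are 19 mm wide; open, the fingers measure 117 mm over their backs; the gripper's body (75 mm by 190 mm) begins 51 mm behind the grasp point.
Start: joints at [-1.512, 0.527, 1.433, -0, 1.181, -0.178], TCP at [0.147, -0.608, 0.248] pointing down, gripper open.
Joint ranges: [-3.08, 3.08], [-0.75, 2.2], [0.22, 2.44], [-1.43, 4.57], [0, 2.65], [-2.85, 2.85]. Speed limits (rad/s): [2.79, 2.79, 3.14, 3.14, 3.14, 3.14].

### API

Orientations are given as a unit quaternion [x, y, z, w].
In Python, from rig import robot, eyes, ticket gives the robot as it stands.
- The arm moves only by the tool play_rows, never from a script. Its argument "series" is a list of rows, each a list of 7 numbers: the opening, from 0 (shut) to 1 (fully open), then the shift along the tool's x, y, z scaled (see below), then the turn, a rotation vector about the tool's x, y, z scaled (see below). In form: [[claw, dx, dy, dz, ax, ay, az], ...]. A call has 1 to 12 rows; each row shifts and turns the commanded pose from where the row before left it, along the tool's axes as they then stand; what a row does not reach is not made up. The controller multiplies each number of a shift by 100 mm and each number of a turn by 180 degrees. A row lasts 1/12 s, in which the tool goes at most 41.7 mm and 7.16 degrees, less where a joint would pass 70% of its speed; a pose out of reach is approached as far as the arm can. A call with a number of a shift or a turn outside -1 to 1 is refused whole. A call with a gripper value outside its range is refused whole. The fingers move at their own pace and stop on an object; "grip_force" is the grip in N (left out, the last holds). Time passes only in rows, so rows that do not move let the fingers close. It gives the time, the measured TCP pose, the force and the opening at its end, in the units of the state.
- robot.get_obs(): the state, without advancing time (a new reading comes with each control period).
- eyes.camera(name): name is "side" or "top" or "wrist"; returns the picture (384x512x3 uint8, red, green, blue); there is no depth.
- eyes.camera_params(name): a dict with "K" (3x3 intrinsics, pixels), "rvec" (rotation vector, rad) and "tvec" (3), from world to camera coordinates, as OpenCV has them. Camera axes: x right, y down, z forward; pixel columns grow to the right and rows downward; lengths in m; the calibration is good to about 2 mm. A picture is of the moment at which its call begins: read the wrist's pose just before it. camera_params takes no time and is no camera call; for the wrist camera it gives the pose at the moment of the call.
- ticket.hand_in(): hands the job in, once; it reports no verdict.
The state is a dict: "time": time; "q": joint angles; "joint_velocities": joint speeds; "joint_torque": joint torques, N m; "position": TCP position; "tool_rot": TCP orientation; "ft_force": force on the tool from outside, world axes, zero at the start; "moment": the same for the moment, N m; "grip_width": finger opening in m.
Only numpy, scipy, OpenCV 4.12 (cv2) and the standard library are available. Lean on these libraries where they do the work, as an engineer would, in place of code of your own. Each camera call takes 0.05 s, during which the arm holds its last target.

## Working session

There is one attempt and no reset: what is moved stays moved. The work goes in short steps, Python scripts to look and compute and a tool call to move; the robot and the scene stay as the last step left them, time stands still between calls to the robot, and variables do not carry over. Pictures are saved under pics/ and viewed, and the job is handed in when it is done.

Besides the shell and the picture viewer there is one more tool, called after "Call:" as name(argument=value, ...) on one line, values as JSON. play_rows: Moves the arm, as the interface text tells. Its arguments: {"type":"object","properties":{"series":{"type":"array","items":{"type":"array","items":{"type":"number"}}},"grip_force":{"type":"number"}},"required":["series"]}

```bash
ls; mkdir -p pics; cat > h.py <<'E'
import numpy as np, cv2
from rig import robot, eyes, ticket
from scipy.spatial.transform import Rotation as R
def save(name,fn):
    im=eyes.camera(name); cv2.imwrite('pics/'+fn,im[:,:,::-1]); return im
def ray(p,uv):
    K,rv,t=np.array(p['K']),np.array(p['rvec']).ravel(),np.array(p['tvec']).ravel()
    Rm=R.from_rotvec(rv).as_matrix()
    d=Rm.T@np.linalg.solve(K,[uv[0],uv[1],1.]); return -Rm.T@t,d
def onz(p,uv,z):
    c,d=ray(p,uv); return c+d*(z-c[2])/d[2]
def proj(p,X):
    return cv2.projectPoints(np.float64(X).reshape(-1,1,3),np.float64(p['rvec']),np.float64(p['tvec']),np.float64(p['K']),None)[0].reshape(-1,2)
def tri(p1,a,p2,b):
    c1,d1=ray(p1,a);c2,d2=ray(p2,b);d1/=np.linalg.norm(d1);d2/=np.linalg.norm(d2)
    s=np.linalg.lstsq(np.c_[d1,-d2],c2-c1,rcond=None)[0]
    A=c1+s[0]*d1;B=c2+s[1]*d2;return (A+B)/2,np.linalg.norm(A-B)
E
python3 - <<'E'
from h import *
o=robot.get_obs();print(o)
for n in ['side','top','wrist']:
    save(n,n+'0.png');print(n,eyes.camera_params(n))
E
```

```text
pics
{'time': 0.0, 'q': array([-1.51250467e+00,  5.28456389e-01,  1.43388154e+00,  4.30717085e-06,
        1.18138583e+00, -1.78525910e-01]), 'joint_velocities': array([ 0.0003601 , -0.00035952,  0.0007532 ,  0.00036466, -0.00134071,
        0.00014552]), 'joint_torque': array([ 1.93703556e-03, -4.40037668e+01, -1.76590508e+01,  6.35377318e-02,
        5.83585293e-02, -1.62466481e-04]), 'position': array([ 0.14660595, -0.60687688,  0.24658418]), 'tool_rot': array([-0.08348484,  0.70290721, -0.70140318,  0.08357819]), 'ft_force': array([ 0.76553049, -0.16330803,  0.39239542]), 'moment': array([-0.00556654,  0.00178793,  0.0461825 ]), 'grip_width': 0.08694555416796229}
side {'K': array([[378.71650479,   0.        , 252.97283476],
       [  0.        , 378.71650479, 183.35262078],
       [  0.        ,   0.        ,   1.        ]]), 'rvec': array([ 1.9522748 , -0.25530898,  0.19975084]), 'tvec': array([-0.51563055,  0.13404021,  0.87490749])}
top {'K': array([[453.77633783,   0.        , 257.63983165],
       [  0.        , 453.77633783, 184.57931519],
       [  0.        ,   0.        ,   1.        ]]), 'rvec': array([ 2.14331967, -2.1591695 ,  0.1507377 ]), 'tvec': array([0.04429447, 0.53347026, 1.56651917])}
wrist {'K': array([[294.36797317,   0.        , 256.63827824],
       [  0.        , 294.36797317, 191.93900719],
       [  0.        ,   0.        ,   1.        ]]), 'rvec': array([-2.30783003,  1.81791659,  0.22933707]), 'tvec': array([-0.62375732, -0.02949426,  0.38991111])}
```

View pics/side0.png

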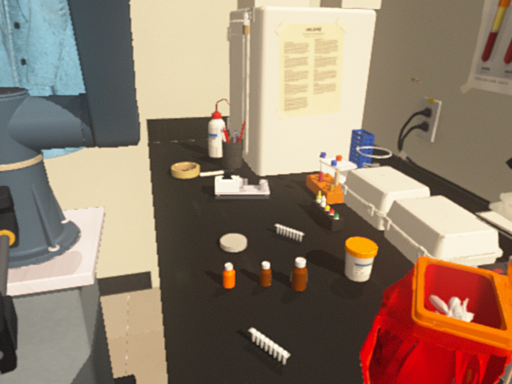

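View pics/top0.png

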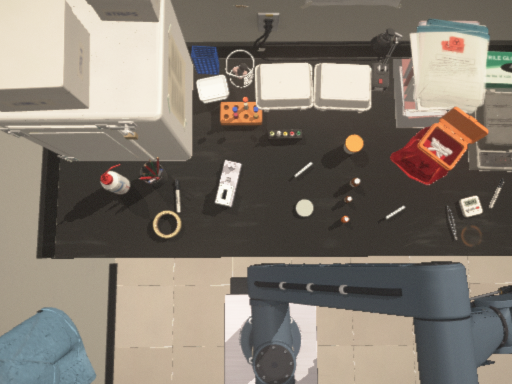

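View pics/wrist0.png

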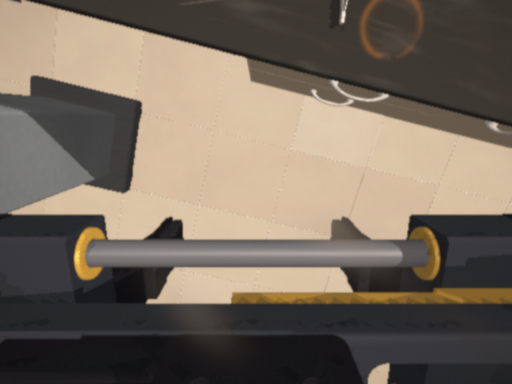

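```bash
python3 - <<'E'
from h import *
s=cv2.imread('pics/side0.png');t=cv2.imread('pics/top0.png')
a=cv2.resize(s[245:305,205:325],None,fx=6,fy=6,interpolation=cv2.INTER_CUBIC)
cv2.imwrite('pics/c1.png',a)
cv2.imwrite('pics/c2.png',cv2.resize(t[150:235,200:300],None,fx=6,fy=6,interpolation=cv2.INTER_CUBIC))
cv2.imwrite('pics/c3.png',cv2.resize(t[165:235,320:380],None,fx=8,fy=8,interpolation=cv2.INTER_CUBIC))
cv2.imwrite('pics/c4.png',cv2.resize(s[165:215,200:285],None,fx=8,fy=8,interpolation=cv2.INTER_CUBIC))
pt=eyes.camera_params('top');ps=eyes.camera_params('side')
print('vial top-ray',onz(pt,(348.5,199),0.045),'side base', onz(ps,(266,285),0.0),'side cap',onz(ps,(266,262),0.047))
for uv in [(227,182),(219,207),(238,161)]: print(onz(pt,uv,0.05))
E
```

```text
vial top-ray [ 0.47937198 -0.27728238  0.045     ] side base [ 4.81920041e-01 -2.86222074e-01 -5.55111512e-17] side cap [ 0.48329588 -0.27657501  0.047     ]
[0.54184771 0.14774739 0.05      ]
[0.45416887 0.17542157 0.05      ]
[0.61643548 0.10907073 0.05      ]
```

View pics/c1.png

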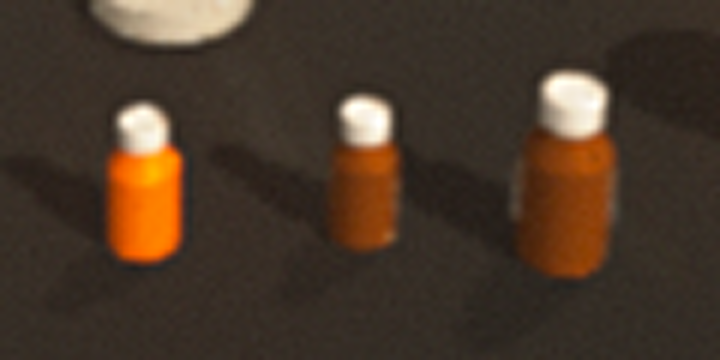

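View pics/c2.png

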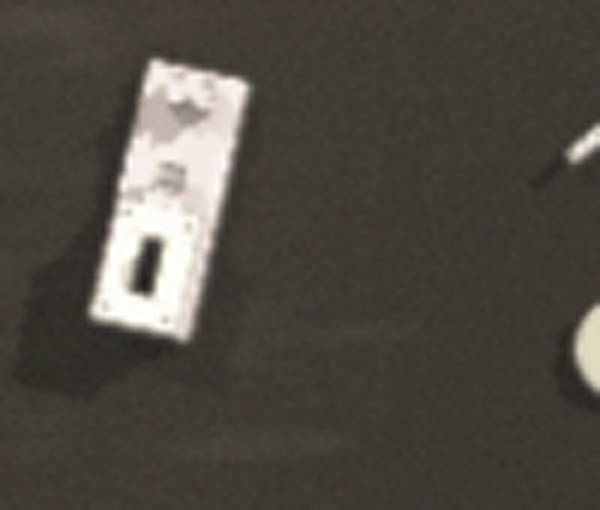

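View pics/c3.png

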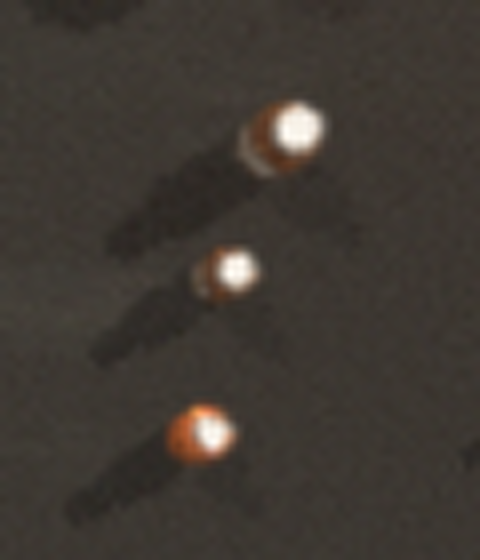

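View pics/c4.png

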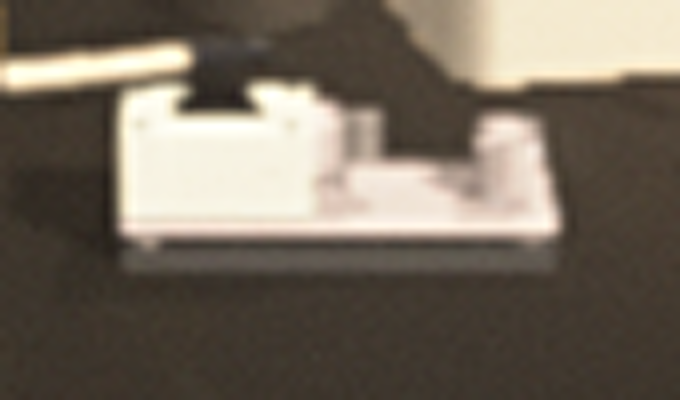

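```bash
cat >> h.py <<'E'
def cap(img,box,white=True):
    x0,y0,x1,y1=box;c=img[y0:y1,x0:x1].astype(int)
    m=(c.min(2)>150).astype(np.uint8)
    n,l,st,ce=cv2.connectedComponentsWithStats(m)
    i=1+np.argmax(st[1:,4]);return ce[i]+[x0,y0],st[i]
def go(pos,yaw=None,o=None):
    # needed total shift in tool units; yaw = world angle of tool z axis (mod pi)
    o=o or robot.get_obs();Rt=R.from_quat(o['tool_rot']);M=Rt.as_matrix()
    d=Rt.inv().apply(np.array(pos)-o['position'])
    print('pos',o['position'].round(4),'tool x,y,z:\n',M.T.round(3)); print('shift mm',(d*1000).round(1))
    if yaw is not None:
        cur=np.arctan2(M[1,2],M[0,2]);dy=(yaw-cur+np.pi/2)%np.pi-np.pi/2
        print('world yaw turn deg',np.degrees(dy),'-> about tool y',-np.degrees(dy)/180,'units')
E
python3 - <<'E'
from h import *
s=cv2.imread('pics/side0.png');t=cv2.imread('pics/top0.png')
pt=eyes.camera_params('top');ps=eyes.camera_params('side')
ct,_=cap(t,(343,193,355,205));cs,st=cap(s,(260,258,272,272));print(ct,cs,st)
print(tri(pt,ct,ps,cs), onz(pt,ct,0.046))
# brown body in side
pw=eyes.camera_params('wrist');o=robot.get_obs();c,d=ray(pw,(256,192))
Rt=R.from_quat(o['tool_rot']);print('cam in tool',Rt.inv().apply(c-o['position']),'axis',Rt.inv().apply(R.from_rotvec(pw['rvec']).as_matrix().T).round(3))
for uv in [(92,318),(190,340),(147,266)]:
    print(onz(pt,(199.5+uv[0]/6,149.5+uv[1]/6),0.052))
for uv in [(150,60),(250,80)]:
    q=(199.5+uv[0]/6,149.5+uv[1]/6);print(onz(pt,q,0.018),onz(pt,q,0.044))
go([0.48,-0.278,0.2])
E
```

```text
[349.18181818 198.18181818] [265.83333333 264.64583333] [ 2  3  8  8 48]
(array([ 0.48220107, -0.28004282,  0.04342996]), np.float64(0.0004071551119425448)) [ 0.48212684 -0.27956564  0.046     ]
cam in tool [-0.06717301 -0.13750996 -0.00039384] axis [[-0.006  0.239  0.971]
 [ 0.998  0.056 -0.007]
 [-0.056  0.97  -0.239]]
[0.46979719 0.18981626 0.052     ]
[0.45658527 0.13298744 0.052     ]
[0.49992307 0.158008   0.052     ]
[0.62842172 0.15898247 0.018     ] [0.62333396 0.15713789 0.044     ]
[0.61579161 0.09898999 0.018     ] [0.61090821 0.09811618 0.044     ]
pos [ 0.1466 -0.607   0.2468] tool x,y,z:
 [[-0.972 -0.235 -0.   ]
 [-0.     0.002 -1.   ]
 [ 0.235 -0.972 -0.002]]
shift mm [-401.2   47.3 -241.5]
```

Call:
play_rows(series=[[0.6, -0.335, 0.07, -0.2, 0, 0, 0], [0.6, -0.335, 0.07, -0.2, 0, 0, 0], [0.6, -0.335, 0.07, -0.2, 0, 0, 0], [0.6, -0.335, 0.07, -0.2, 0, 0, 0], [0.6, -0.335, 0.07, -0.2, 0, 0, 0], [0.6, -0.335, 0.07, -0.2, 0, 0, 0], [0.6, -0.335, 0.07, -0.2, 0, 0, 0], [0.6, -0.335, 0.07, -0.2, 0, 0, 0], [0.6, -0.335, 0.07, -0.2, 0, 0, 0], [0.6, -0.335, 0.07, -0.2, 0, 0, 0], [0.6, -0.335, 0.07, -0.2, 0, 0, 0], [0.6, -0.335, 0.07, -0.2, 0, 0, 0]])

```text
time: 1.15
position: [0.4822, -0.2783, 0.1631]
tool_rot: [-0.084, 0.702, -0.702, 0.083]
ft_force: [0.5, -0.1, -1.0]
grip_width: 0.0525
```

Call:
play_rows(series=[[0.6, 0, 0, 0, 0, 0.037, 0], [0.6, 0, 0, 0, 0, 0.037, 0], [0.6, 0, 0, 0, 0, 0.037, 0], [0.6, 0, 0, 0, 0, 0.037, 0], [0.6, 0, 0, 0, 0, 0, 0], [0.6, 0, 0, 0, 0, 0, 0]])

```text
time: 1.65
position: [0.481, -0.2798, 0.1633]
tool_rot: [0.079, 0.703, -0.703, -0.08]
ft_force: [1.0, -0.4, -0.4]
grip_width: 0.0519
```

```bash
python3 - <<'E'
from h import *
go([0.482,-0.280,0.035],np.radians(77))
p=eyes.camera_params('wrist');save('wrist','w1.png')
print('pred cap',proj(p,[[0.482,-0.28,0.047],[0.482,-0.28,0]]),robot.get_obs()['ft_force'],robot.get_obs()['grip_width'])
E
```

```text
pos [ 0.481  -0.2798  0.1633] tool x,y,z:
 [[-0.975  0.223  0.   ]
 [-0.     0.    -1.   ]
 [-0.223 -0.975 -0.   ]]
shift mm [ -1.  128.3   0. ]
world yaw turn deg -0.10564674652842448 -> about tool y 0.0005869263696023583 units
pred cap [[257.02691901 193.35007562]
 [256.96880656 182.02705552]] [ 0.13641454 -0.55402162 -0.41160211] 0.05210947816642678
```

View pics/w1.png

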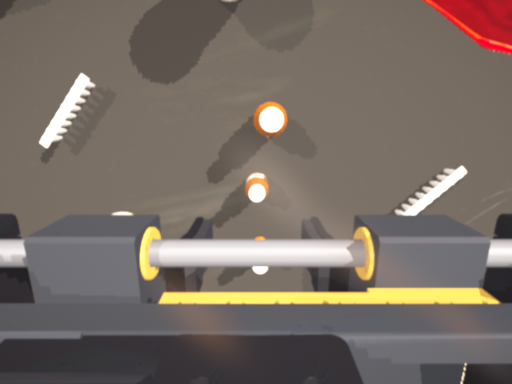

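Call:
play_rows(series=[[0.6, -0.01, 0.25, 0, 0, 0, 0], [0.6, 0, 0.25, 0, 0, 0, 0], [0.6, 0, 0.25, 0, 0, 0, 0], [0.6, 0, 0.2, 0, 0, 0, 0], [0.6, 0, 0.15, 0, 0, 0, 0], [0.6, 0, 0.1, 0, 0, 0, 0], [0.6, 0, 0.06, 0, 0, 0, 0], [0.6, 0, 0, 0, 0, 0, 0], [0.6, 0, 0, 0, 0, 0, 0]])

```text
time: 2.45
position: [0.4823, -0.2804, 0.0378]
tool_rot: [-0.081, -0.702, 0.703, 0.08]
ft_force: [0.4, -0.2, 0.4]
grip_width: 0.0522
```

Call:
play_rows(series=[[0.0, 0, 0, 0, 0, 0, 0], [0.0, 0, 0, 0, 0, 0, 0], [0.0, 0, 0, 0, 0, 0, 0], [0.0, 0, 0, 0, 0, 0, 0], [0.0, 0, 0, 0, 0, 0, 0], [0.0, 0, 0, 0, 0, 0, 0]], grip_force=8)

```text
time: 2.95
position: [0.4822, -0.2802, 0.0378]
tool_rot: [-0.081, -0.702, 0.703, 0.08]
ft_force: [0.4, 0.0, 2.2]
grip_width: 0.0215
```

Call:
play_rows(series=[[0.0, 0, -0.2, 0, 0, 0, 0], [0.0, 0, -0.4, 0, 0, 0, 0], [0.0, 0, -0.4, 0, 0, 0, 0], [0.0, 0, -0.4, 0, 0, 0, 0], [0.0, 0, -0.4, 0, 0, 0, 0]])

```text
time: 3.37
position: [0.4816, -0.2797, 0.2192]
tool_rot: [0.08, 0.703, -0.702, -0.081]
ft_force: [0.6, -0.6, -0.3]
grip_width: 0.0214
```

Call:
play_rows(series=[[0.0, 0.092, 0, -0.36, 0, 0, 0], [0.0, 0.092, 0, -0.36, 0, 0, 0], [0.0, 0.092, 0, -0.36, 0, 0, 0], [0.0, 0.092, 0, -0.36, 0, 0, 0], [0.0, 0.092, 0, -0.36, 0, 0, 0], [0.0, 0.092, 0, -0.36, 0, 0, 0], [0.0, 0.092, 0, -0.36, 0, 0, 0], [0.0, 0.092, 0, -0.36, 0, 0, 0], [0.0, 0.092, 0, -0.36, 0, 0, 0], [0.0, 0.092, 0, -0.36, 0, 0, 0], [0.0, 0.092, 0, -0.36, 0, 0, 0], [0.0, 0.092, 0, -0.36, 0, 0, 0]])

```text
time: 4.37
position: [0.4716, 0.1675, 0.2176]
tool_rot: [-0.08, -0.702, 0.703, 0.08]
ft_force: [0.9, -0.1, 0.5]
grip_width: 0.0219
```

Call:
play_rows(series=[[0.0, 0, 0, 0, 0, 0, 0], [0.0, 0, 0, 0, 0, 0, 0], [0.0, 0, 0, 0, 0, 0, 0], [0.0, 0, 0, 0, 0, 0, 0]])

```text
time: 4.7
position: [0.4723, 0.1645, 0.2175]
tool_rot: [-0.081, -0.702, 0.703, 0.081]
ft_force: [0.3, -0.1, -0.1]
grip_width: 0.0215
```

```bash
python3 - <<'E'
from h import *
import pickle
o=robot.get_obs();print(o['position'],o['q'],o['grip_width'])
p=eyes.camera_params('wrist');save('wrist','w2.png');pickle.dump((p,o),open('w2.pkl','wb'))
print(proj(p,[[0.5487,.1467,.018],[0.5,.158,.052],[0.6,.13,.018]]))
E
```

```text
[0.47227071 0.16448676 0.21745702] [ 1.11558296e-01  4.03686864e-01  1.77360890e+00 -4.86831145e-04
  9.64759091e-01  1.91213023e+00] 0.021473880835748516
[[256.72298859 106.11136869]
 [256.85468083 155.49231493]
 [261.05216468  53.03723716]]
```

View pics/w2.png

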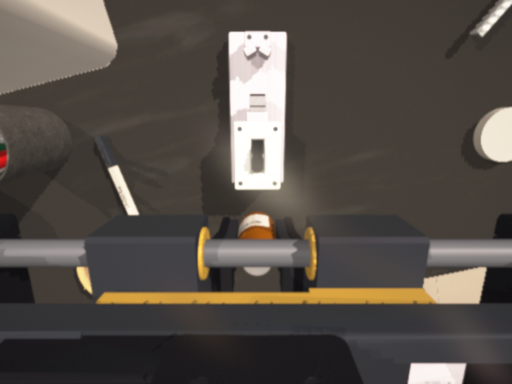

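```bash
python3 - <<'E'
from h import *
t=cv2.imread('pics/w2.png')
cv2.imwrite('pics/c5.png',cv2.resize(t[25:195,220:295],None,fx=8,fy=8,interpolation=cv2.INTER_CUBIC)[:, :][:680])
cv2.imwrite('pics/c6.png',cv2.resize(t[105:195,215:300],None,fx=6,fy=6,interpolation=cv2.INTER_CUBIC))
cv2.imwrite('pics/c5.png',cv2.resize(t[25:120,215:300],None,fx=6,fy=6,interpolation=cv2.INTER_CUBIC))
E
```

```text
(no output)
```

View pics/c5.png

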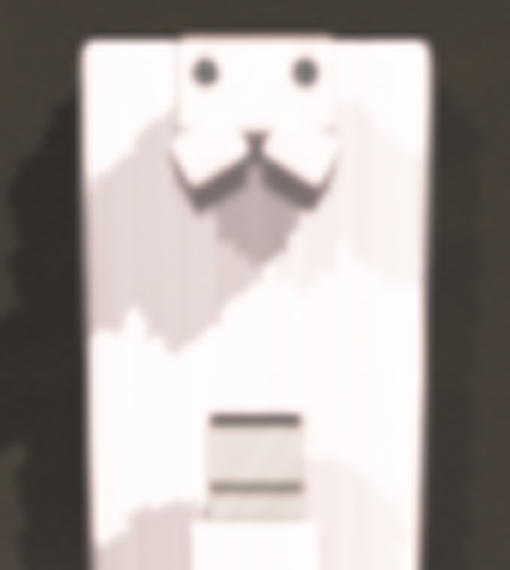

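View pics/c6.png

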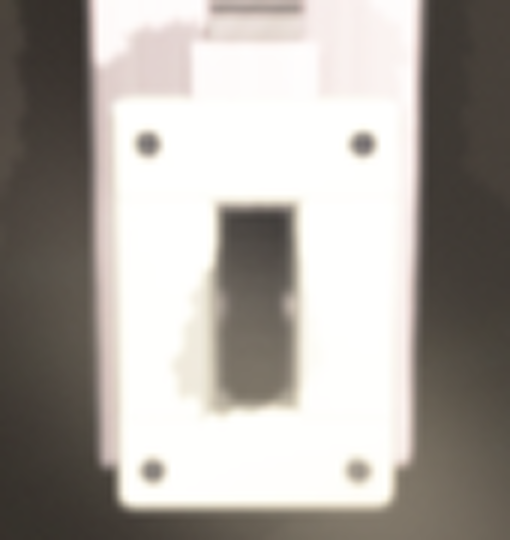

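```bash
python3 - <<'E'
from h import *
import pickle
p,o=pickle.load(open('w2.pkl','rb'))
f=lambda u,v,oy,z:onz(p,((u+.5)/6-.5+215,(v+.5)/6-.5+oy),z)
C=[f(u,v,105,.052) for u,v in [(113,98),(402,98),(117,508),(394,508)]]
S=[f(u,v,105,.052) for u,v in [(217,205),(298,205),(214,408),(297,408)]]
B=[f(u,v,25,.018) for u,v in [(83,40),(432,40)]]
V=f(255,135,25,.044)
for n,a in zip('CSB',[C,S,B]): print(n,np.round(a,4).tolist())
print('V',V)
C,S=np.array(C),np.array(S)
ax=(C[0]+C[1]-C[2]-C[3])/2;print('cover len',np.linalg.norm(ax),'w',np.linalg.norm(C[0]-C[1]),np.linalg.norm(C[2]-C[3]),'angle',np.degrees(np.arctan2(ax[1],ax[0])), 'angle by width',np.degrees(np.arctan2(*( (C[0]-C[1])[[1,0]])))-90)
ax2=(S[0]+S[1]-S[2]-S[3])/2;print('slot',np.linalg.norm(ax2),np.linalg.norm(S[0]-S[1]),S.mean(0),'cover c',C.mean(0))
bm=(B[0]+B[1])/2;d=V-C.mean(0);print('dir cover->V',np.degrees(np.arctan2(d[1],d[0])),np.linalg.norm(d[:2]),'bm',bm,np.linalg.norm(B[0]-B[1]))
a=np.radians(-12.9);X=np.array([np.cos(a),np.sin(a)]);Y=np.array([-X[1],X[0]])
O=C.mean(0)[:2]+0.05*X;print('origin',O)
for n,q in [('slot',S.mean(0)),('V',V),('bm',bm)]: print(n,(q[:2]-O)@X,(q[:2]-O)@Y)
for z in(.03,.035,.04,.044):
  n=f(255,415,25,z)[:2]-O;m=f(255,521,25,z)[:2]-O;print(z,'nose front',n@X,n@Y,'sleeve front',m@X)
E
```

```text
C [[0.539, 0.1729, 0.052], [0.5281, 0.126, 0.052], [0.4707, 0.1896, 0.052], [0.4595, 0.142, 0.052]]
S [[0.518, 0.1602, 0.052], [0.5148, 0.1468, 0.052], [0.4842, 0.1688, 0.052], [0.4809, 0.1547, 0.052]]
B [[0.628, 0.1583, 0.018], [0.6142, 0.0995, 0.018]]
V [0.60124042 0.13406709 0.044     ]
cover len 0.0703960972060211 w 0.04819304741932775 0.04892049550233208 angle -13.428311542945002 angle by width -13.182880540279584
slot 0.03486830682232272 0.013706916734091945 [0.49947194 0.15761964 0.052     ] cover c [0.49931516 0.15765743 0.052     ]
dir cover->V -13.031506572440705 0.10461961722122733 bm [0.62111894 0.12891369 0.018     ] 0.060315565627202555
origin [0.54805322 0.14649493]
slot -0.04983873600660163 -1.831345055197649e-06
V 0.05461934165081075 -0.00024012510708412328
bm 0.07514664420961129 -0.0008255754309079974
0.03 nose front 0.012641857912161046 -8.012779835987453e-05 sleeve front -0.005251932569097319
0.035 nose front 0.012280203547806226 -6.735416959766415e-05 sleeve front -0.0053382583623681566
0.04 nose front 0.011918549183451295 -5.458054083545144e-05 sleeve front -0.005424584155638881
0.044 nose front 0.011629225691967482 -4.436163782567324e-05 sleeve front -0.005493644790255548
```

```bash
python3 - <<'E'
from h import *
t=cv2.imread('pics/w2.png')
cv2.imwrite('pics/c7.png',cv2.resize(t[28:68,238:278],None,fx=14,fy=14,interpolation=cv2.INTER_CUBIC))
E
```

```text
(no output)
```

View pics/c7.png

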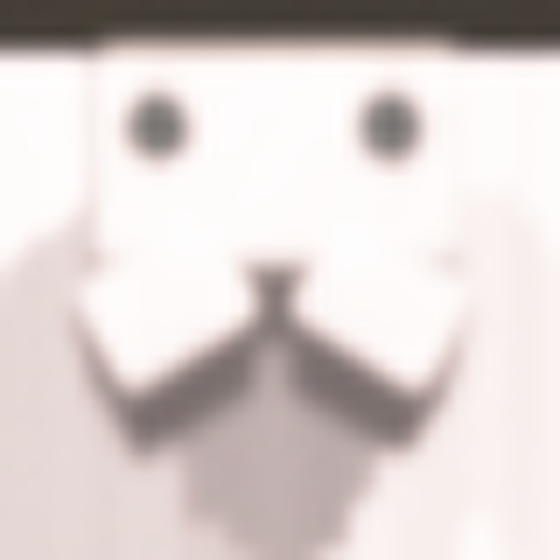

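Call:
play_rows(series=[[0.0, -0.275, 0, 0, 0, 0, 0], [0.0, -0.275, 0, 0, 0, 0, 0], [0.0, -0.275, 0, 0, 0, 0, 0], [0.0, -0.275, 0, 0, 0, 0, 0], [0.0, 0, 0.3, 0, 0, 0, 0], [0.0, 0, 0.3, 0, 0, 0, 0], [0.0, 0, 0.3, 0, 0, 0, 0], [0.0, 0, 0.3, 0, 0, 0, 0], [0.0, 0, 0.15, 0, 0, 0, 0], [0.0, 0, 0.1, 0, 0, 0, 0], [0.0, 0, 0, 0, 0, 0, 0], [0.0, 0, 0, 0, 0, 0, 0]])

```text
time: 5.75
position: [0.5798, 0.1398, 0.0726]
tool_rot: [-0.081, -0.702, 0.702, 0.081]
ft_force: [-0.5, -0.5, 0.1]
grip_width: 0.0217
```

```bash
python3 - <<'E'
from h import *
go([0.5792,0.1391,0.056],np.radians(76.9))
print(robot.get_obs()['ft_force'])
p=eyes.camera_params('wrist');save('wrist','w3.png')
s=save('side','s3.png')
t=cv2.imread('pics/s3.png');cv2.imwrite('pics/s3c.png',cv2.resize(t[140:220,195:295],None,fx=7,fy=7,interpolation=cv2.INTER_CUBIC))
E
```

```text
pos [0.5798 0.1398 0.0726] tool x,y,z:
 [[-0.974  0.228  0.   ]
 [-0.    -0.    -1.   ]
 [-0.228 -0.974  0.   ]]
shift mm [ 0.5 16.6  0.8]
world yaw turn deg 0.06341301736077085 -> about tool y -0.00035229454089317136 units
[-0.53828663 -0.471471    0.13774322]
```

View pics/w3.png

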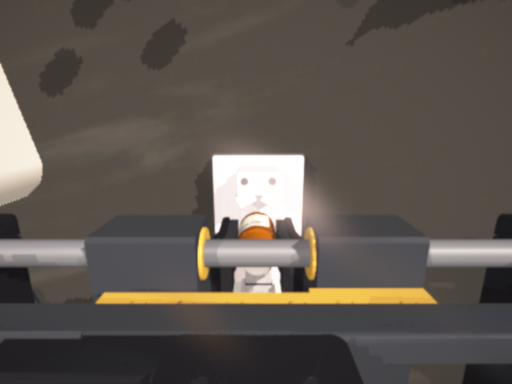

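View pics/s3c.png

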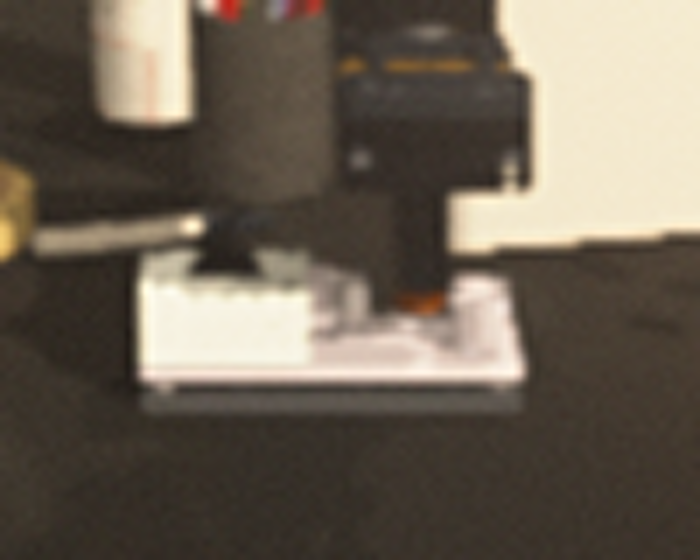

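Call:
play_rows(series=[[0.0, 0.005, 0.08, 0.008, 0, 0, 0], [0.0, 0, 0.05, 0, 0, 0, 0], [0.0, 0, 0.025, 0, 0, 0, 0], [0.0, 0, 0.01, 0, 0, 0, 0], [0.0, 0, 0.003, 0, 0, 0, 0], [0.0, 0, 0, 0, 0, 0, 0], [0.0, 0, 0, 0, 0, 0, 0]])

```text
time: 6.43
position: [0.5788, 0.1402, 0.0559]
tool_rot: [0.081, 0.703, -0.702, -0.08]
ft_force: [-1.2, 0.6, -0.5]
grip_width: 0.022
```

Call:
play_rows(series=[[0.0, 0, 0.004, 0, 0, 0, 0], [0.0, 0, 0, 0, 0, 0, 0], [0.3, 0, 0, 0, 0, 0, 0], [0.35, 0, 0, 0, 0, 0, 0], [0.45, 0, 0, 0, 0, 0, 0], [0.5, 0, 0, 0, 0, 0, 0], [0.5, 0, 0, 0, 0, 0, 0], [0.5, 0, 0, 0, 0, 0, 0], [0.5, 0, 0, 0, 0, 0, 0]])

```text
time: 7.18
position: [0.5788, 0.1401, 0.0553]
tool_rot: [0.08, 0.703, -0.703, -0.081]
ft_force: [-0.2, -0.5, -1.0]
grip_width: 0.0429
```

Call:
play_rows(series=[[0.5, 0, -0.1, 0, 0, 0, 0], [0.5, 0, -0.2, 0, 0, 0, 0], [0.5, 0, -0.3, 0, 0, 0, 0], [0.5, 0, -0.3, 0, 0, 0, 0], [0.5, 0, -0.3, 0, 0, 0, 0], [0.5, 0, -0.3, 0, 0, 0, 0], [0.5, 0.35, 0, 0, 0, 0, 0], [0.5, 0.35, 0, 0, 0, 0, 0], [0.5, 0.35, 0, 0, 0, 0, 0], [0.5, 0, 0, 0, 0, 0, 0], [0.5, 0, 0, 0, 0, 0, 0], [0.5, 0, 0, 0, 0, 0, 0]])

```text
time: 8.18
position: [0.4775, 0.164, 0.2063]
tool_rot: [0.081, 0.703, -0.702, -0.079]
ft_force: [1.0, 0.5, -0.2]
grip_width: 0.0438
```

```bash
python3 - <<'E'
from h import *
import pickle
o=robot.get_obs();print(o['position'],o['ft_force'])
p=eyes.camera_params('wrist');save('wrist','w4.png');pickle.dump((p,o),open('w4.pkl','wb'))
save('side','s4.png')
t=cv2.imread('pics/s4.png');cv2.imwrite('pics/s4c.png',cv2.resize(t[150:210,200:290],None,fx=7,fy=7,interpolation=cv2.INTER_CUBIC))
E
```

```text
[0.4775195  0.16399522 0.2063385 ] [ 0.95554412  0.48476016 -0.2292057 ]
```

View pics/w4.png

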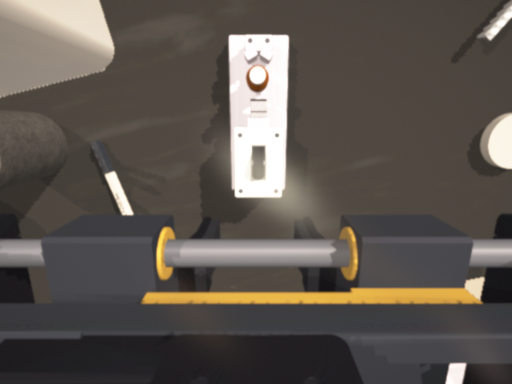

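View pics/s4c.png

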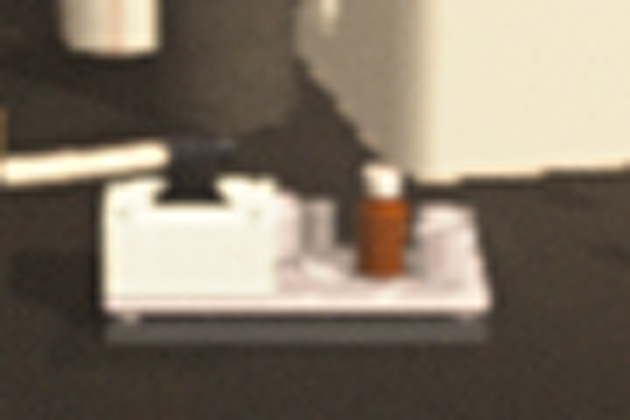

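```bash
python3 - <<'E'
from h import *
import pickle
p,o=pickle.load(open('w4.pkl','rb'));t=cv2.imread('pics/w4.png')
c,st=cap(t,(251,66,264,87));print(c,st)
print(robot.nose_length)
a=np.radians(-13.1);X=np.array([np.cos(a),np.sin(a)]);Y=np.array([-X[1],X[0]]);O=np.array([.5480,.1463])
q=onz(p,c,.065)[:2];print('vial clamp xy',(q-O)@X,(q-O)@Y)
go([0.4931,0.1591,0.1],np.radians(76.9))
cv2.imwrite('pics/w4c.png',cv2.resize(t[30:205,220:295],None,fx=3.4,fy=3.4,interpolation=cv2.INTER_CUBIC))
E
```

```text
[257.06451613  74.38709677] [  0   0  13  18 217]
0.025
vial clamp xy 0.0314081548704823 0.0013468661834139361
pos [0.4784 0.1637 0.206 ] tool x,y,z:
 [[-0.974  0.227 -0.003]
 [ 0.003  0.    -1.   ]
 [-0.227 -0.974 -0.001]]
shift mm [-15.1 106.    1.2]
world yaw turn deg -0.0019405016054180268 -> about tool y 1.0780564474544592e-05 units
```

View pics/w4c.png

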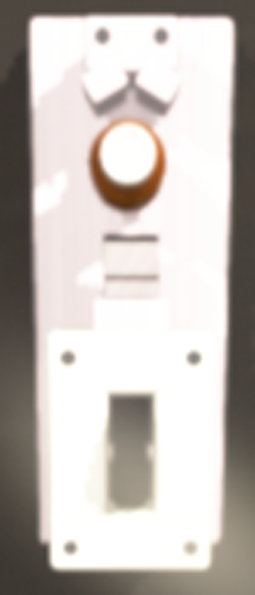

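Call:
play_rows(series=[[0.0, -0.1, 0.2, 0.01, 0, 0, 0], [0.0, -0.05, 0.3, 0, 0, 0, 0], [0.0, 0, 0.3, 0, 0, 0, 0], [0.0, 0, 0.2, 0, 0, 0, 0], [0.0, 0, 0.1, 0, 0, 0, 0], [0.0, 0, 0.03, 0, 0, 0, 0], [0.0, 0, 0, 0, 0, 0, 0], [0.0, 0, 0, 0, 0, 0, 0], [0.0, 0, 0, 0, 0, 0, 0], [0.0, 0, 0, 0, 0, 0, 0]], grip_force=15)

```text
time: 9.12
position: [0.4918, 0.1596, 0.0936]
tool_rot: [0.081, 0.703, -0.702, -0.079]
ft_force: [0.6, 0.1, -0.3]
grip_width: 0.0003
```

```bash
python3 - <<'E'
from h import *
go([0.4931,0.1591,0.09])
f=robot.get_obs();print(f['ft_force'],f['grip_width'])
save('side','s5.png');t=cv2.imread('pics/s5.png');cv2.imwrite('pics/s5c.png',cv2.resize(t[130:210,190:290],None,fx=7,fy=7,interpolation=cv2.INTER_CUBIC))
E
```

```text
pos [0.4918 0.1596 0.0936] tool x,y,z:
 [[-0.974  0.226 -0.003]
 [ 0.003  0.    -1.   ]
 [-0.226 -0.974 -0.001]]
shift mm [-1.4  3.6  0.2]
[ 0.64567348  0.10208389 -0.28793427] 0.0003139236703004003
```

View pics/s5c.png

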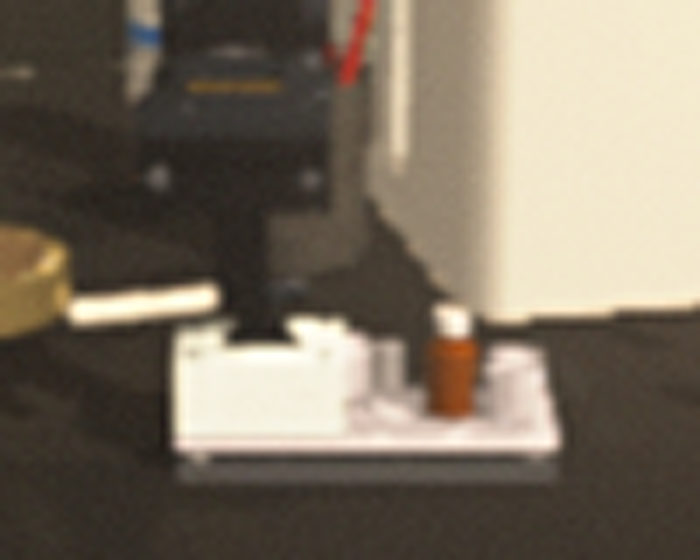

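Call:
play_rows(series=[[0.0, -0.01, 0.02, 0, 0, 0, 0], [0.0, 0, 0.01, 0, 0, 0, 0], [0.0, 0, 0, 0, 0, 0, 0], [0.0, 0, 0, 0, 0, 0, 0]])

```text
time: 9.5
position: [0.4918, 0.1592, 0.0894]
tool_rot: [-0.08, -0.703, 0.703, 0.081]
ft_force: [-0.7, 0.0, -0.9]
grip_width: 0.0003
```

Call:
play_rows(series=[[0.0, 0, 0.01, 0, 0, 0, 0], [0.0, 0, 0, 0, 0, 0, 0]])

```text
time: 9.67
position: [0.4919, 0.1593, 0.0883]
tool_rot: [0.081, 0.703, -0.702, -0.08]
ft_force: [0.4, 1.0, 0.9]
grip_width: 0.0003
```

Call:
play_rows(series=[[0.0, 0, 0.01, 0, 0, 0, 0], [0.0, 0, 0, 0, 0, 0, 0]])

```text
time: 9.83
position: [0.4919, 0.1593, 0.0875]
tool_rot: [0.081, 0.703, -0.702, -0.08]
ft_force: [-1.0, 0.9, 4.6]
grip_width: 0.0006
```

Call:
play_rows(series=[[0.0, 0, 0, 0, 0, 0, 0]])

```text
time: 9.92
position: [0.4919, 0.1593, 0.0876]
tool_rot: [0.081, 0.703, -0.702, -0.08]
ft_force: [-1.3, -0.5, 3.3]
grip_width: 0.0007
```

Call:
play_rows(series=[[0.0, 0, 0.005, 0, 0, 0, 0], [0.0, 0, 0, 0, 0, 0, 0]])

```text
time: 10.08
position: [0.4919, 0.1593, 0.0872]
tool_rot: [0.081, 0.703, -0.702, -0.08]
ft_force: [-1.2, 0.6, 5.3]
grip_width: 0.0005
```

Call:
play_rows(series=[[0.0, 0, 0, 0, 0, 0, 0]])

```text
time: 10.17
position: [0.4919, 0.1593, 0.0872]
tool_rot: [0.081, 0.703, -0.702, -0.08]
ft_force: [-1.5, -0.8, 6.2]
grip_width: 0.0004
```

Call:
play_rows(series=[[0.0, 0, 0.004, 0, 0, 0, 0], [0.0, -0.01, 0, 0, 0, 0, 0], [0.0, -0.015, 0, 0, 0, 0, 0], [0.0, -0.015, 0, 0, 0, 0, 0]])

```text
time: 10.5
position: [0.4944, 0.1586, 0.0868]
tool_rot: [0.08, 0.703, -0.702, -0.082]
ft_force: [-3.4, 0.9, 7.3]
grip_width: 0.0001
```

Call:
play_rows(series=[[0.0, -0.015, 0, 0, 0, 0, 0], [0.0, -0.015, 0, 0, 0, 0, 0]])

```text
time: 10.67
position: [0.4973, 0.158, 0.0868]
tool_rot: [0.08, 0.703, -0.702, -0.082]
ft_force: [-3.3, 0.7, 7.8]
grip_width: 0.0007
```

Call:
play_rows(series=[[0.0, -0.015, 0, 0, 0, 0, 0], [0.0, -0.015, 0, 0, 0, 0, 0]])

```text
time: 10.83
position: [0.5001, 0.1573, 0.0868]
tool_rot: [0.08, 0.703, -0.702, -0.082]
ft_force: [-3.8, 1.8, 7.9]
grip_width: 0.0008
```

Call:
play_rows(series=[[0.0, -0.015, 0, 0, 0, 0, 0], [0.0, -0.015, 0, 0, 0, 0, 0], [0.0, 0, 0, 0, 0, 0, 0]])

```text
time: 11.08
position: [0.5035, 0.1565, 0.0868]
tool_rot: [0.08, 0.703, -0.702, -0.081]
ft_force: [-2.3, 0.7, 8.7]
grip_width: 0.0006
```

Call:
play_rows(series=[[0.0, -0.015, 0, 0, 0, 0, 0], [0.0, -0.015, 0, 0, 0, 0, 0], [0.0, 0, 0, 0, 0, 0, 0], [0.0, 0, -0.08, 0, 0, 0, 0], [0.0, 0, -0.12, 0, 0, 0, 0], [0.0, 0.07, 0, 0, 0, 0, 0], [0.0, 0.08, 0, 0, 0, 0, 0], [0.0, 0, 0, 0, 0, 0, 0]])

```text
time: 11.75
position: [0.4897, 0.1592, 0.1059]
tool_rot: [-0.079, -0.702, 0.703, 0.082]
ft_force: [-0.3, 0.5, -0.3]
grip_width: 0.0009
```

```bash
python3 - <<'E'
from h import *
import pickle
o=robot.get_obs();print(o['position'],o['ft_force'])
p=eyes.camera_params('wrist');save('wrist','w6.png');pickle.dump((p,o),open('w6.pkl','wb'))
t=cv2.imread('pics/w6.png');cv2.imwrite('pics/w6c.png',cv2.resize(t[60:220,190:325],None,fx=4,fy=4,interpolation=cv2.INTER_CUBIC))
E
```

```text
[0.48966992 0.1592463  0.10592217] [-0.32946076  0.50655201 -0.2929146 ]
```

View pics/w6c.png

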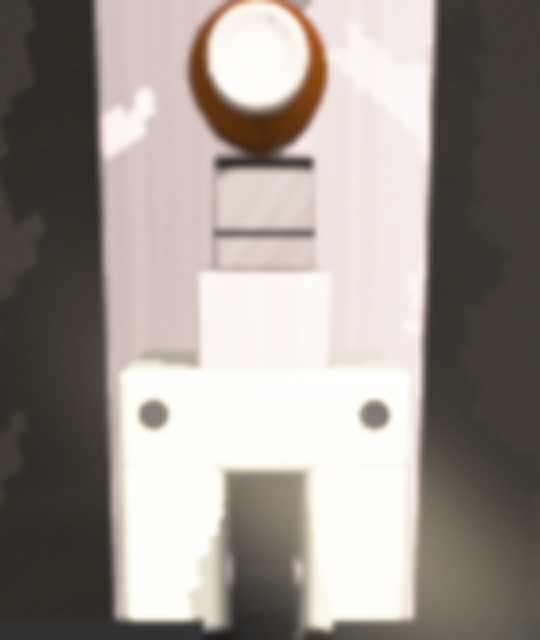

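```bash
cat >> h.py <<'E'
_a=np.radians(-13.1);CX=np.array([np.cos(_a),np.sin(_a)]);CY=np.array([-CX[1],CX[0]]);CO=np.array([.5480,.1463])
def cl(p,u,v,z):
    q=onz(p,(u,v),z)[:2]-CO;return np.round([q@CX,q@CY],4)
E
python3 - <<'E'
from h import *
import pickle
p,o=pickle.load(open('w6.pkl','rb'))
f=lambda u,v:((u+.5)/4-.5+190,(v+.5)/4-.5+60)
print('cover front',cl(p,*f(265,367),.052))
for z in (.035,.04,.044): print(z,'sleeve',cl(p,*f(265,271),z),'groove',cl(p,*f(265,232),z),'nose',cl(p,*f(265,157),z))
print('cap',cl(p,*f(257,55),.065))
E
```

```text
cover front [-0.0146  0.0002]
0.035 sleeve [-0.      0.0002] groove [0.0065 0.0002] nose [0.0188 0.0002]
0.04 sleeve [0.0002 0.0002] groove [0.0065 0.0002] nose [0.0185 0.0002]
0.044 sleeve [0.0003 0.0002] groove [0.0066 0.0002] nose [0.0183 0.0002]
cap [0.031  0.0013]
```

```bash
python3 - <<'E'
from h import *
go([0.4926,0.1592,0.0868],np.radians(76.9))
E
```

```text
pos [0.4907 0.1591 0.1059] tool x,y,z:
 [[-0.974  0.226  0.003]
 [-0.003 -0.    -1.   ]
 [-0.226 -0.974  0.001]]
shift mm [-1.9 19.1 -0.5]
world yaw turn deg -0.06199481920294342 -> about tool y 0.00034441566223857457 units
```

Call:
play_rows(series=[[0.0, -0.02, 0.12, 0, 0, 0, 0], [0.0, 0, 0.05, 0, 0, 0, 0], [0.0, 0, 0.01, 0, 0, 0, 0], [0.0, 0, 0.005, 0, 0, 0, 0], [0.0, 0, 0, 0, 0, 0, 0]])

```text
time: 12.22
position: [0.495, 0.1585, 0.0876]
tool_rot: [-0.08, -0.702, 0.703, 0.081]
ft_force: [-0.6, 0.1, 3.9]
grip_width: 0.0002
```

Call:
play_rows(series=[[0.0, 0, 0.003, 0, 0, 0, 0], [0.0, 0, 0, 0, 0, 0, 0]])

```text
time: 12.38
position: [0.4949, 0.1585, 0.0876]
tool_rot: [-0.081, -0.702, 0.703, 0.08]
ft_force: [0.3, -0.2, 4.3]
grip_width: 0.0004
```

Call:
play_rows(series=[[0.0, 0, 0.004, 0, 0, 0, 0], [0.0, 0, 0.003, 0, 0, 0, 0], [0.0, 0, 0, 0, 0, 0, 0]])

```text
time: 12.63
position: [0.495, 0.1585, 0.0872]
tool_rot: [-0.081, -0.703, 0.703, 0.08]
ft_force: [-0.6, -0.3, 5.4]
grip_width: 0.0001
```

Call:
play_rows(series=[[0.0, -0.01, 0, 0, 0, 0, 0], [0.0, -0.015, 0, 0, 0, 0, 0], [0.0, -0.015, 0, 0, 0, 0, 0], [0.0, -0.015, 0, 0, 0, 0, 0]])

```text
time: 12.97
position: [0.4984, 0.1576, 0.087]
tool_rot: [-0.079, -0.702, 0.703, 0.082]
ft_force: [-3.3, 1.0, 6.7]
grip_width: 0.0004
```

Call:
play_rows(series=[[0.0, -0.015, 0, 0, 0, 0, 0], [0.0, -0.015, 0, 0, 0, 0, 0], [0.0, -0.015, 0, 0, 0, 0, 0], [0.0, -0.015, 0, 0, 0, 0, 0], [0.0, 0, 0, 0, 0, 0, 0]])

```text
time: 13.38
position: [0.5045, 0.1562, 0.087]
tool_rot: [-0.079, -0.702, 0.703, 0.082]
ft_force: [-2.8, 2.7, 7.1]
grip_width: 0.0004
```

Call:
play_rows(series=[[0.0, -0.015, 0, 0, 0, 0, 0], [0.0, -0.015, 0, 0, 0, 0, 0], [0.0, 0, 0, 0, 0, 0, 0], [0.0, 0, -0.06, 0, 0, 0, 0], [0.0, 0, -0.06, 0, 0, 0, 0], [0.0, 0.07, 0, 0, 0, 0, 0], [0.0, 0.07, 0, 0, 0, 0, 0], [0.0, 0, 0, 0, 0, 0, 0], [0.0, 0, 0, 0, 0, 0, 0], [0.0, 0, 0, 0, 0, 0, 0]])

```text
time: 14.22
position: [0.4951, 0.1585, 0.0988]
tool_rot: [-0.08, -0.702, 0.703, 0.08]
ft_force: [0.2, 0.8, 0.6]
grip_width: 0.0
```

```bash
python3 - <<'E'
from h import *
import pickle
go([0.4926,0.1592,0.0875],np.radians(76.9))
o=robot.get_obs()
p=eyes.camera_params('wrist');save('wrist','w7.png');pickle.dump((p,o),open('w7.pkl','wb'))
t=cv2.imread('pics/w7.png');cv2.imwrite('pics/w7c.png',cv2.resize(t[60:220,190:325],None,fx=4,fy=4,interpolation=cv2.INTER_CUBIC))
E
```

```text
pos [0.4951 0.1585 0.0988] tool x,y,z:
 [[-0.974  0.226  0.   ]
 [-0.    -0.    -1.   ]
 [-0.226 -0.974  0.   ]]
shift mm [ 2.6 11.3 -0.1]
world yaw turn deg -0.03778864361363993 -> about tool y 0.00020993690896466626 units
```

View pics/w7c.png

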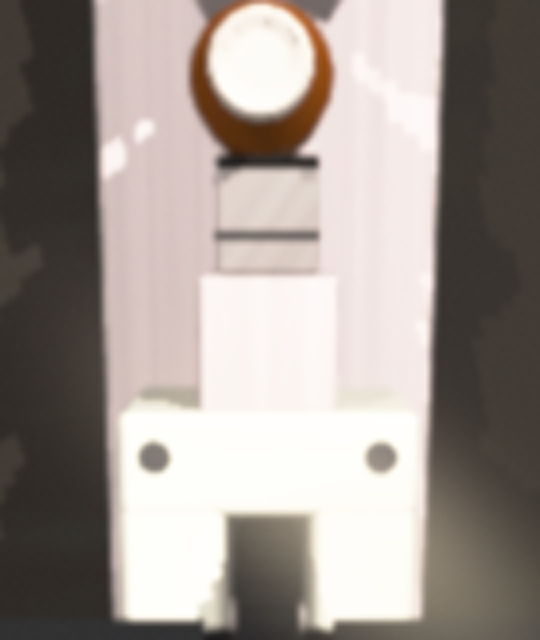

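```bash
python3 - <<'E'
from h import *
import pickle
p,o=pickle.load(open('w7.pkl','rb'))
f=lambda u,v:((u+.5)/4-.5+190,(v+.5)/4-.5+60)
print('cover front',cl(p,*f(265,410),.052))
for z in (.035,.04,.044): print(z,'sleeve',cl(p,*f(268,274),z),'groove',cl(p,*f(265,235),z),'nose',cl(p,*f(265,157),z))
print('cap',cl(p,*f(261,62),.065))
E
```

```text
cover front [-0.0149  0.0007]
0.035 sleeve [0.0055 0.0002] groove [0.0118 0.0007] nose [0.0241 0.0007]
0.04 sleeve [0.0056 0.0002] groove [0.0118 0.0007] nose [0.0238 0.0007]
0.044 sleeve [0.0058 0.0003] groove [0.0118 0.0007] nose [0.0236 0.0007]
cap [0.0348 0.0012]
```

Call:
play_rows(series=[[0.0, 0.025, 0, 0, 0, 0, 0], [0.0, 0, 0.09, 0, 0, 0, 0], [0.0, 0, 0.013, 0, 0, 0, 0], [0.0, 0, 0.01, 0, 0, 0, 0], [0.0, 0, 0.005, 0, 0, 0, 0], [0.0, 0, 0, 0, 0, 0, 0], [0.0, 0, 0, 0, 0, 0, 0]])

```text
time: 14.85
position: [0.4927, 0.159, 0.0874]
tool_rot: [-0.08, -0.702, 0.703, 0.081]
ft_force: [-0.5, -0.8, 5.0]
grip_width: 0.0006
```

Call:
play_rows(series=[[0.0, -0.01, 0, 0, 0, 0, 0], [0.0, -0.015, 0, 0, 0, 0, 0], [0.0, -0.015, 0, 0, 0, 0, 0]])

```text
time: 15.1
position: [0.495, 0.1584, 0.0872]
tool_rot: [-0.079, -0.702, 0.703, 0.082]
ft_force: [-3.8, 0.9, 6.1]
grip_width: 0.0006
```

Call:
play_rows(series=[[0.0, -0.01, 0.002, 0, 0, 0, 0], [0.0, -0.015, 0, 0, 0, 0, 0], [0.0, -0.015, 0, 0, 0, 0, 0], [0.0, -0.015, 0, 0, 0, 0, 0], [0.0, -0.015, 0, 0, 0, 0, 0], [0.0, 0, 0, 0, 0, 0, 0]])

```text
time: 15.6
position: [0.5023, 0.1567, 0.0871]
tool_rot: [-0.08, -0.702, 0.703, 0.082]
ft_force: [-2.4, 0.3, 5.9]
grip_width: 0.0006
```

Call:
play_rows(series=[[0.0, -0.015, 0, 0, 0, 0, 0], [0.0, -0.01, 0, 0, 0, 0, 0], [0.0, 0, 0, 0, 0, 0, 0], [0.0, 0, -0.06, 0, 0, 0, 0], [0.0, 0, -0.06, 0, 0, 0, 0], [0.0, 0.07, 0, 0, 0, 0, 0], [0.0, 0.07, 0, 0, 0, 0, 0], [0.0, 0, 0, 0, 0, 0, 0], [0.0, 0, 0, 0, 0, 0, 0], [0.0, 0, 0, 0, 0, 0, 0]])

```text
time: 16.43
position: [0.4922, 0.1592, 0.0989]
tool_rot: [-0.08, -0.703, 0.703, 0.08]
ft_force: [-0.3, -0.3, -0.2]
grip_width: 0.0003
```

```bash
python3 - <<'E'
from h import *
import pickle
go([0.4926,0.1592,0.0875],np.radians(76.9))
o=robot.get_obs()
p=eyes.camera_params('wrist');save('wrist','w8.png');pickle.dump((p,o),open('w8.pkl','wb'))
t=cv2.imread('pics/w8.png');cv2.imwrite('pics/w8c.png',cv2.resize(t[60:220,190:325],None,fx=4,fy=4,interpolation=cv2.INTER_CUBIC))
E
```

```text
pos [0.4922 0.1592 0.0989] tool x,y,z:
 [[-0.974  0.226 -0.   ]
 [ 0.    -0.    -1.   ]
 [-0.226 -0.974  0.   ]]
shift mm [-0.4 11.4 -0.1]
world yaw turn deg -0.03815104231586971 -> about tool y 0.00021195023508816506 units
```

View pics/w8c.png

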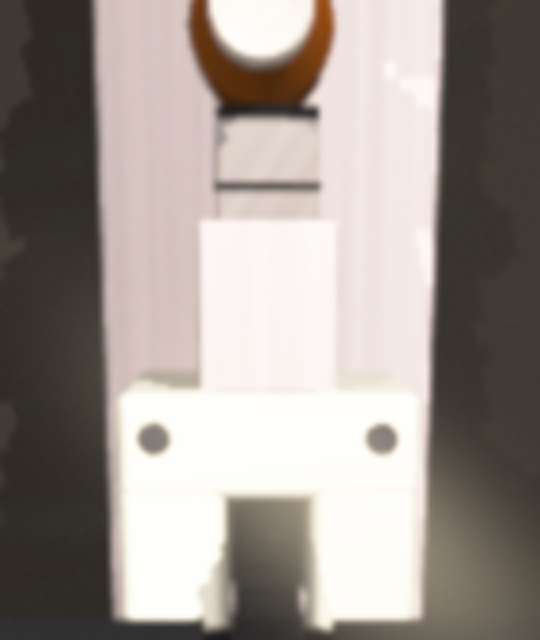

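```bash
python3 - <<'E'
from h import *
import pickle
p,o=pickle.load(open('w8.pkl','rb'))
f=lambda u,v:((u+.5)/4-.5+190,(v+.5)/4-.5+60)
print('cover front',cl(p,*f(265,391),.052))
for z in (.035,.04,.044): print(z,'sleeve',cl(p,*f(268,219),z),'groove',cl(p,*f(265,185),z),'nose',cl(p,*f(265,107),z))
t=cv2.imread('pics/w8.png');cv2.imwrite('pics/w8d.png',t[20:120,190:325].repeat(4,0).repeat(4,1))
E
```

```text
cover front [-0.0149  0.0007]
0.035 sleeve [0.0114 0.0002] groove [0.0168 0.0007] nose [0.0289 0.0007]
0.04 sleeve [0.0113 0.0003] groove [0.0166 0.0007] nose [0.0284 0.0007]
0.044 sleeve [0.0113 0.0003] groove [0.0164 0.0007] nose [0.028  0.0007]
```

View pics/w8d.png

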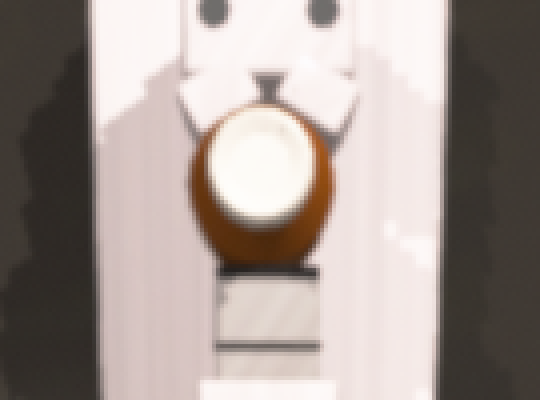

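Call:
play_rows(series=[[0.0, 0, 0.09, 0, 0, 0, 0], [0.0, 0, 0.013, 0, 0, 0, 0], [0.0, 0, 0.01, 0, 0, 0, 0], [0.0, 0, 0.006, 0, 0, 0, 0], [0.0, 0, 0, 0, 0, 0, 0], [0.0, 0, 0, 0, 0, 0, 0]])

```text
time: 16.98
position: [0.4926, 0.1591, 0.0874]
tool_rot: [0.081, 0.703, -0.702, -0.08]
ft_force: [-0.5, -0.4, 4.4]
grip_width: 0.0003
```

Call:
play_rows(series=[[0.0, -0.01, 0, 0, 0, 0, 0], [0.0, -0.015, 0, 0, 0, 0, 0], [0.0, -0.015, 0, 0, 0, 0, 0]])

```text
time: 17.23
position: [0.4945, 0.1586, 0.0872]
tool_rot: [0.079, 0.703, -0.702, -0.082]
ft_force: [-3.3, 2.4, 6.2]
grip_width: 0.0001
```

Call:
play_rows(series=[[0.0, -0.015, 0.002, 0, 0, 0, 0], [0.0, -0.015, 0, 0, 0, 0, 0], [0.0, -0.015, 0, 0, 0, 0, 0], [0.0, -0.015, 0, 0, 0, 0, 0], [0.0, 0, 0, 0, 0, 0, 0], [0.0, 0, 0, 0, 0, 0, 0]])

```text
time: 17.73
position: [0.5004, 0.1572, 0.087]
tool_rot: [0.079, 0.703, -0.702, -0.082]
ft_force: [-2.2, 1.0, 6.3]
grip_width: 0.0003
```

Call:
play_rows(series=[[0.0, 0, -0.06, 0, 0, 0, 0], [0.0, 0, -0.06, 0, 0, 0, 0], [0.0, 0.05, 0, 0, 0, 0, 0], [0.0, 0.06, 0, 0, 0, 0, 0], [0.0, 0, 0, 0, 0, 0, 0], [0.0, 0, 0, 0, 0, 0, 0], [0.0, 0, 0, 0, 0, 0, 0]])

```text
time: 18.32
position: [0.4912, 0.1594, 0.0987]
tool_rot: [-0.08, -0.702, 0.703, 0.081]
ft_force: [0.6, -0.8, 0.7]
grip_width: 0.0006
```

```bash
python3 - <<'E'
from h import *
import pickle
go([0.4926,0.1592,0.0875],np.radians(76.9))
o=robot.get_obs()
p=eyes.camera_params('wrist');save('wrist','w9.png');pickle.dump((p,o),open('w9.pkl','wb'))
t=cv2.imread('pics/w9.png');cv2.imwrite('pics/w9c.png',cv2.resize(t[30:180,190:325],None,fx=4,fy=4,interpolation=cv2.INTER_CUBIC))
E
```

```text
pos [0.4912 0.1594 0.0987] tool x,y,z:
 [[-0.974  0.226  0.   ]
 [-0.    -0.    -1.   ]
 [-0.226 -0.974  0.   ]]
shift mm [-1.4 11.2 -0.2]
world yaw turn deg -0.031819506152545696 -> about tool y 0.00017677503418080942 units
```

View pics/w9c.png

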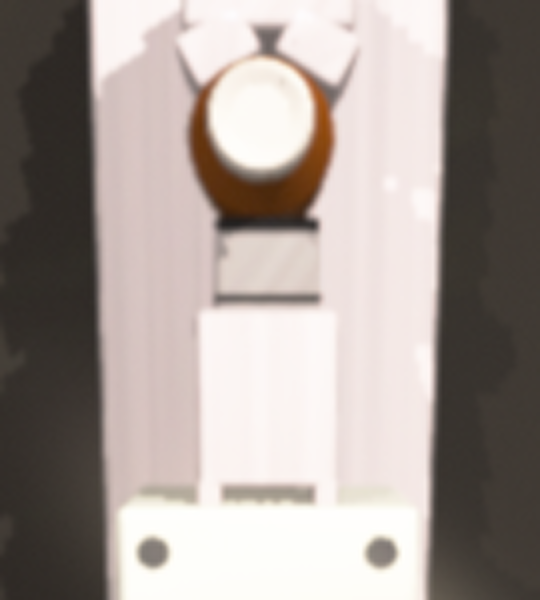

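Call:
play_rows(series=[[0.0, -0.03, 0.09, 0, 0, 0, 0], [0.0, 0, 0.013, 0, 0, 0, 0], [0.0, 0, 0.01, 0, 0, 0, 0], [0.0, 0, 0.006, 0, 0, 0, 0], [0.0, 0, 0, 0, 0, 0, 0], [0.0, 0, 0, 0, 0, 0, 0]])

```text
time: 18.87
position: [0.4952, 0.1586, 0.0874]
tool_rot: [0.081, 0.703, -0.702, -0.08]
ft_force: [0.9, -0.7, 6.1]
grip_width: 0.0004
```

Call:
play_rows(series=[[0.0, -0.01, 0.002, 0, 0, 0, 0], [0.0, -0.015, 0, 0, 0, 0, 0], [0.0, -0.02, 0, 0, 0, 0, 0], [0.0, 0, 0, 0, 0, 0, 0], [0.0, 0, 0, 0, 0, 0, 0]])

```text
time: 19.28
position: [0.4972, 0.158, 0.087]
tool_rot: [0.079, 0.703, -0.702, -0.082]
ft_force: [-3.2, 1.5, 6.7]
grip_width: 0.0005
```

Call:
play_rows(series=[[0.0, 0, -0.06, 0, 0, 0, 0], [0.0, 0, -0.06, 0, 0, 0, 0], [0.0, 0.03, 0, 0, 0, 0, 0], [0.0, 0.04, 0, 0, 0, 0, 0], [0.0, 0, 0, 0, 0, 0, 0], [0.0, 0, 0, 0, 0, 0, 0], [0.0, 0, 0, 0, 0, 0, 0]])

```text
time: 19.87
position: [0.4917, 0.1592, 0.0986]
tool_rot: [-0.08, -0.702, 0.703, 0.081]
ft_force: [0.5, -0.4, -0.1]
grip_width: 0.0003
```

```bash
python3 - <<'E'
from h import *
import pickle
go([0.4926,0.1592,0.0875],np.radians(76.9))
o=robot.get_obs()
p=eyes.camera_params('wrist');save('wrist','w10.png');pickle.dump((p,o),open('w10.pkl','wb'))
t=cv2.imread('pics/w10.png');cv2.imwrite('pics/w10c.png',cv2.resize(t[30:180,190:325],None,fx=4,fy=4,interpolation=cv2.INTER_CUBIC))
E
```

```text
pos [0.4917 0.1592 0.0986] tool x,y,z:
 [[-0.974  0.226  0.   ]
 [-0.    -0.    -1.   ]
 [-0.226 -0.974  0.   ]]
shift mm [-0.9 11.1 -0.2]
world yaw turn deg -0.03141412803752013 -> about tool y 0.0001745229335417785 units
```

View pics/w10c.png

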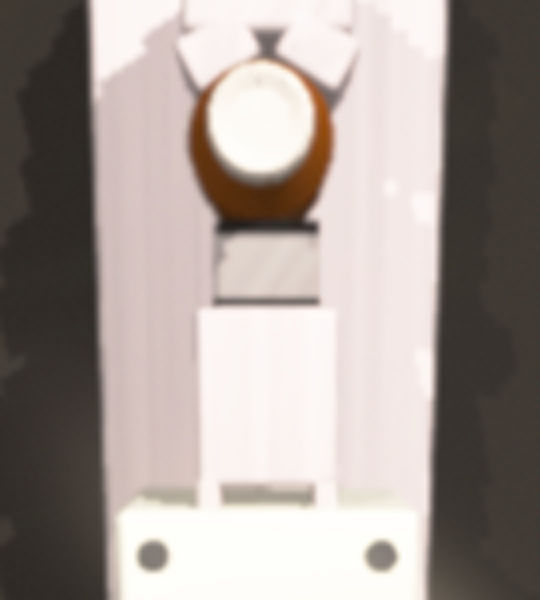

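Call:
play_rows(series=[[0.0, -0.03, 0.09, 0, 0, 0, 0], [0.0, 0, 0.013, 0, 0, 0, 0], [0.0, 0, 0.01, 0, 0, 0, 0], [0.0, 0, 0.006, 0, 0, 0, 0], [0.0, 0, 0, 0, 0, 0, 0], [0.0, 0, 0, 0, 0, 0, 0]])

```text
time: 20.42
position: [0.4956, 0.1585, 0.0873]
tool_rot: [0.081, 0.703, -0.702, -0.08]
ft_force: [-0.1, -0.5, 5.5]
grip_width: 0.0005
```

Call:
play_rows(series=[[0.0, -0.01, 0.002, 0, 0, 0, 0], [0.0, -0.015, 0, 0, 0, 0, 0], [0.0, -0.02, 0, 0, 0, 0, 0], [0.0, 0, 0, 0, 0, 0, 0], [0.0, 0, 0, 0, 0, 0, 0]])

```text
time: 20.83
position: [0.4976, 0.1579, 0.0869]
tool_rot: [0.079, 0.703, -0.702, -0.082]
ft_force: [-2.8, 3.1, 7.3]
grip_width: 0.0005
```

Call:
play_rows(series=[[0.0, 0, -0.06, 0, 0, 0, 0], [0.0, 0, -0.06, 0, 0, 0, 0], [0.0, 0.03, 0, 0, 0, 0, 0], [0.0, 0.04, 0, 0, 0, 0, 0], [0.0, 0, -0.1, 0, 0, 0, 0], [0.0, 0, 0, 0, 0, 0, 0], [0.0, 0, 0, 0, 0, 0, 0]])

```text
time: 21.42
position: [0.4928, 0.1592, 0.1093]
tool_rot: [0.081, 0.703, -0.702, -0.08]
ft_force: [0.2, 0.3, 0.1]
grip_width: 0.0001
```

```bash
python3 - <<'E'
from h import *
import pickle
o=robot.get_obs();print(o['position'],o['ft_force'],o['time'])
p=eyes.camera_params('wrist');save('wrist','w11.png');pickle.dump((p,o),open('w11.pkl','wb'))
t=cv2.imread('pics/w11.png');cv2.imwrite('pics/w11c.png',cv2.resize(t[30:180,190:325],None,fx=4,fy=4,interpolation=cv2.INTER_CUBIC))
save('side','s11.png');save('top','t11.png');t=cv2.imread('pics/s11.png');cv2.imwrite('pics/s11c.png',cv2.resize(t[140:220,190:290],None,fx=7,fy=7,interpolation=cv2.INTER_CUBIC))
E
```

```text
[0.49278517 0.15917319 0.1092884 ] [0.1625846  0.25752233 0.14541632] 21.4167
```

View pics/w11c.png

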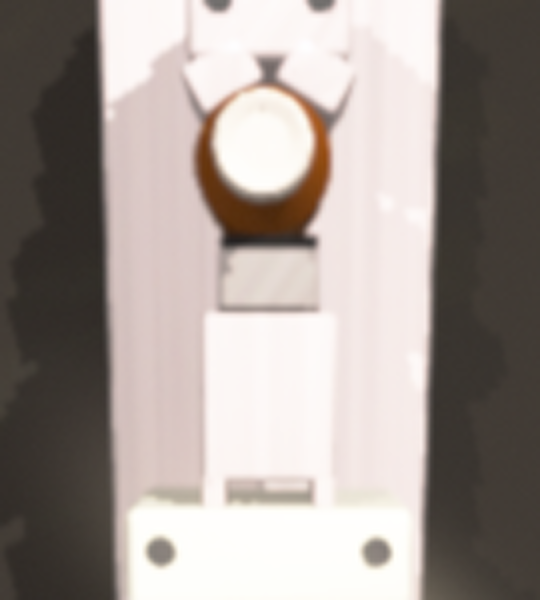

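View pics/s11c.png

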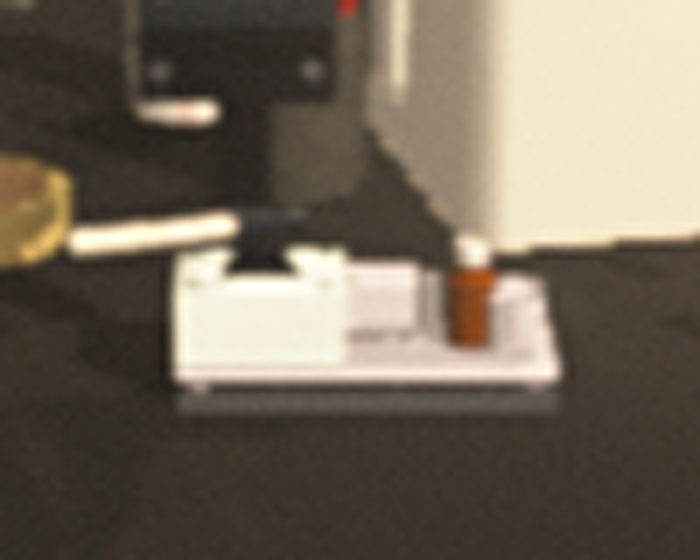

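View pics/t11.png

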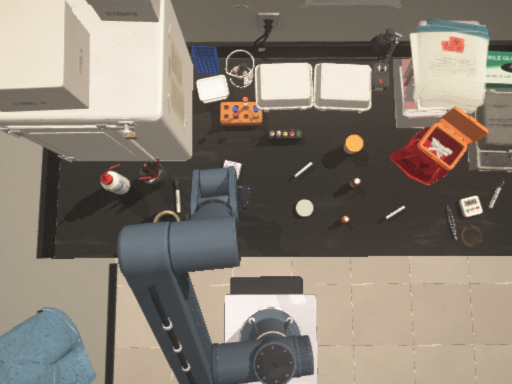

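```bash
python3 - <<'E'
from h import *
import pickle
p,o=pickle.load(open('w11.pkl','rb'));f=lambda u,v:((u+.5)/4-.5+190,(v+.5)/4-.5+30)
print('cap',cl(p,*f(262,141),.065),'est seat 0.0389,0; sleeve-nose gap mm',(cl(p,*f(268,237),.04)-cl(p,*f(268,312),.04))*1000)
print(ticket.hand_in())
E
```

```text
cap [0.0394 0.0013] est seat 0.0389,0; sleeve-nose gap mm [12.  0.]
the job is handed in; nothing more can be done
None
```

The vial is clamped upright in the V jaw with the nose pressed back about half its travel, and the job is handed in. `hand_in` reported no verdict.

**What I did:**
- I took the smaller of the two brown vials and stood it between the open jaws, about 31 mm along x and 1 mm along y in the clamp frame. I let go of it there.
- I felt for the wheel's crown from above, which came at about 11 mm over the cover. I then rolled the wheel towards the jaws in six light strokes, with 5–9 N down in the force readings.

**Last checks:**
- **Nose:** 12 mm of it still shows out of 18, so it is pressed back about 6 mm. The dark groove just meets the sleeve.
- **Vial:** it looks upright in the wrist and side views. Its cap is at (39.4, 1.3) mm in the clamp frame, against my estimate of (38.9, 0) mm for the seat.
- **Robot:** the fingertips are clear of everything, with force readings around zero.
- **Bystanders:** those visible in the last top view are where they were at the start. The arm partly hides the tape there, and I did not measure any of them.

**Doubts:** my first reading of the V's corner was about 3 mm too far, because it followed the notch behind the V. I corrected it from the V's edges and the nose position. The 1.3 mm y offset is within calibration error. No check failed.

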